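# Order up: point the order wheel and ring the bell

## Task

An order is up on the pass: without gripping anything, gently push the order wheel round by its arms with a fingertip until the red arm points at the middle of the yellow plate. Once the wheel stands still there, and not before, gently press the call bell's plunger right down and let it come up again. Do not lift or shift the bell, and leave the plates and everything else where they are.

Things in the scene. Friction and masses are not known exactly. Their poses are not given: they have to be found in the camera images.
- wheel_stand: the order wheel's stand, fixed to the counter: a dark round foot of 120 mm diameter, up to 14 mm high, and a post of 24 mm diameter to 62 mm height. Origin: centre of its underside, on the wheel's upright axis. Its own turn about z varies.
- order_wheel (a joint): angle (rad) of the order wheel about its upright axis, relative to the stand, growing anticlockwise seen from above; at 0 the red arm points along the stand's own x axis. It meets no stop within a turn either way of where it starts, turns against a dry friction of about 0.08 N m (about 1 N at 70 mm from the axis) and stays where it is left.
- red_tip (a point): outer end of the red arm, 105 mm from the wheel's axis, 78 mm above the counter; its x axis points outward along the red arm, z up. Each of the four arms is a level bar 8 mm wide, from 66 to 90 mm above the counter, to 85 mm from the axis, then an end block 22 mm wide, from 64 to 94 mm height, to 105 mm from the axis.
- wheel_hub (a point): centre of the top face of the wheel's hub (60 mm across), on the wheel's axis, 93 mm above the counter; a small black cap on it ends at 103 mm. The wheel has four arms 90 degrees apart, one red and three aluminium with black ends; between them the space is open down to the stand's foot.
- bell: the call bell: a chrome dome on a round black base of 90 mm diameter, 47 mm high without its brass plunger; loose, about 0.4 kg; origin at the centre of its underside
- bell_top (a point): centre of the top of the bell's brass plunger (20 mm across, standing 14 mm out of the dome, 61 mm above the counter when up); it moves with the plunger
- bell_plunger (a joint): how far the bell's plunger is pressed down: 0 up, 0.006 m fully down; a spring takes about 2 N to start and 5 N fully down and brings it up again
- plate_yellow: a round yellow plate, 140 mm across, 15 mm high at the rim, with a filled bread roll 70 mm wide and 51 mm high in its middle; loose; origin at the centre of its underside. The red arm must point at its middle. Do not move it.
- plate_white: a round white plate, 140 mm across, 15 mm high at the rim, with a filled bread roll 70 mm wide and 51 mm high in its middle; loose; origin at the centre of its underside. Leave it alone.
- plate_blue: a round blue plate, 140 mm across, 15 mm high at the rim, with a filled bread roll 70 mm wide and 51 mm high in its middle; loose; origin at the centre of its underside. Leave it alone.
- cup: a white cup, 76 mm across and 85 mm high; loose; origin at the centre of its underside. Leave it alone.
- sauce: a red sauce bottle with a white cap, 58 mm across and 170 mm high; loose; origin at the centre of its underside. Leave it alone.
- salt: a white shaker with a steel top, 42 mm across and 74 mm high; loose; origin at the centre of its underside. Leave it alone.
- pepper: an amber shaker with a steel top, 42 mm across and 74 mm high; loose; origin at the centre of its underside. Leave it alone.
- ramekin: a small white bowl, 80 mm across and 40 mm high; loose; origin at the centre of its underside. Leave it alone.
Things that resemble listed ones, but are neither listed nor needed, are in the scene too. Leave any pink look-alike of the bell alone.

How it is judged (in metres and radians):
On the way, in this order (a step that is already met when the one before it is completed fails the run):
1. the red arm points at the middle of the yellow plate and the wheel stands still (x of plate_yellow in the frame of red_tip above 0 m and y of plate_yellow in the frame of red_tip between -0.03 and 0.03 m and velocity of joint order_wheel between -0.05 and 0.05 rad/s), for 0.3 s.
2. the bell's plunger is pressed right down while the red arm points at the plate (x of plate_yellow in the frame of red_tip above 0 m and y of plate_yellow in the frame of red_tip between -0.03 and 0.03 m and value of joint bell_plunger above 0.0045 m), for 0.02 s.
At the end, for the whole second after the job is handed in: The line of the red arm, carried outward, passes within 30 mm of the middle of the yellow plate, the wheel is at rest, the bell's plunger is up again (within 1.5 mm), the bell stands upright within 25 mm of where it was, and the plates and all other things are within 15 mm of where they were (all of step 1 and value of joint bell_plunger below 0.0015 m and distance of bell from where it was at the start of the episode below 0.025 m and angle between bell's own z axis and vertical below 0.1 rad and linear speed of bell below 0.02 m/s and distance of each of plate_yellow, plate_white, plate_blue, cup, sauce, salt, pepper, ramekin from where it was at the start of the episode below 0.015 m); the robot touches nothing.
It fails at once if the bell is rung (plunger down more than 3 mm) while the red arm does not point at the yellow plate (value of joint bell_plunger above 0.003 m and not (x of plate_yellow in the frame of red_tip above 0 m and y of plate_yellow in the frame of red_tip between -0.03 and 0.03 m)).
It fails at once if the bell is lifted 8 mm, tipped, or shifted 25 mm (height (world z) of bell above 0.008 m or angle between bell's own z axis and vertical above 0.25 rad or distance of bell from where it was at the start of the episode above 0.025 m).
It fails at once if a plate or another bystander is moved 15 mm (distance of any of plate_yellow, plate_white, plate_blue, cup, sauce, salt, pepper, ramekin from where it was at the start of the episode above 0.015 m).
It fails at once if the wheel or the bell is gripped or roughly struck (finger force over 30 N) (contact force between the fingers and wheel_stand above 30 N or contact force between the fingers and bell above 30 N).
It also fails if it takes over 56 s, if anything falls off the work surface, if the arm or the gripper's body presses on something with over 40 N, if the wrist force passes 120 N, or if a joint passes its speed limit or range.

## Robot

A 6-joint arm with a two-finger parallel gripper is mounted at the origin on the work surface. World frame = base frame: x ahead of the robot, y to its left, z up, the work surface at z = 0. Lengths are in m, angles in degrees, forces in N, time in s.
With the tool pointing down it reaches from about 0.275 to 0.725 m from the base axis. Payload 5.6 kg.
Tool frame: the origin (TCP) lies at the very end of the fingers, on their centre line; the grasp point (between the pads) lies 19 mm behind it (grip_point_offset is the z of the grasp point in the tool frame, in m); z points along the fingers, y is the line along which they close (so a half turn about z gives the same grasp; the last joint's range is limited). The gripper opens to 85 mm and grips with 20 to 120 N. Pads are 22 mm wide; open, the fingers measure 114 mm over their backs; the gripper's body (76 mm by 85 mm) begins 54 mm behind the grasp point. The pads swing forward as they close: fully open they stand 13 mm farther back than shut.
Start: joints at [85.634, 14.616, 6.199, 0, -81.583, -16.306], TCP at [0.194, 0.515, 0.207] pointing down, gripper open.
Joint ranges: [-168.99, 168.99], [-69.2, 112.95], [-62.41, 85.93], [-164.36, 98.24], [-168.68, -3.75], [-174.98, 174.98]. Speed limits (degrees/s): [147.25, 147.25, 180, 180, 180, 180].

## Interface

Orientations are given as [roll, pitch, yaw] about the fixed x, y, z axes, in that order (R = Rz(yaw) Ry(pitch) Rx(roll)).
In Python, from workcell import get_state, camera, hand_in, grip_point_offset gives the robot as it stands. The module is installed in compiled form; this text tells all that it offers.
- The arm moves only by the tool play_rows, never from a script. Its argument "series" is a list of rows, each a list of 7 numbers: the shift along the tool's x, y, z in cm, then the turn, a rotation vector about the tool's x, y, z in rad, then the opening, from -1 (shut) to 1 (fully open). A call has 1 to 10 rows; each row shifts and turns the commanded pose from where the row before left it, along the tool's axes as they then stand; what a row does not reach is not made up. A row lasts 1/10 s, in which the tool goes at most 50 mm and 8.59 degrees, less where a joint would pass 70% of its speed; a pose out of reach is approached as far as the arm can. A call with a gripper value outside its range is refused whole. The fingers move at their own pace and stop on an object; "grip_force" is the grip in N (left out, the last holds). Time passes only in rows, so rows that do not move let the fingers close. It gives the time, the measured TCP pose, the force, the opening and the grip force at its end, in the units of the state.
- get_state(): the state, without advancing time (a new reading comes with each control period).
- camera(name): name is "scene" or "top" or "wrist"; returns a dict with "pixels" (400x640x3 uint8, red, green, blue), "range_z" (400x640 float32, m along the optical axis (not along the pixel's ray), 0 where there is no reading), "K" (3x3 intrinsics, pixels), "k1" (the pictures are not rectified: a ray, as slopes to the right and down, at radius r is drawn at 1 + k1 r^2 times it, then the intrinsics apply), "R" (3x3) and "t" (3): a world point X has camera coordinates R X + t; the wrist camera has in their place "mount" (4x4, takes a point from camera to tool coordinates, whose origin is the TCP and whose axes are the flange's). Camera axes: x right, y down, z forward; pixel columns grow to the right and rows downward; lengths in m; the calibration is good to about 2 mm. A picture is of the moment at which its call begins: read the wrist's pose just before it.
- hand_in(): hands the job in; it is judged then, once.
The state is a dict: "t": time; "joint_pos": joint angles; "qd": joint speeds; "effort": joint torques, N m; "tool_pos": TCP position; "orientation": TCP orientation; "ft_force": force on the tool from outside, world axes, zero at the start; "ft_torque": the same for the moment, N m; "width": finger opening in m; "finger_force": force on a finger pad.
Only numpy, scipy, OpenCV 4.12 (cv2) and the standard library are available. Lean on these libraries where they do the work, as an engineer would, in place of code of your own. Each camera call takes 0.05 s, during which the arm holds its last target. There are 200 camera calls.

## Working session

There is one attempt and no reset: what is moved stays moved. The work goes in short steps, Python scripts to look and compute and a tool call to move; the robot and the scene stay as the last step left them, time stands still between calls to the robot, and variables do not carry over. Pictures are saved under pics/ and viewed, at most 10 in all, crops included, and the job is handed in when it is done.

Besides the shell and the picture viewer there is one more tool, called after "Call:" by a JSON object that holds its "api" and its "payload". play_rows: Moves the arm, as the interface text tells. Its arguments: {"type":"object","properties":{"series":{"type":"array","items":{"type":"array","items":{"type":"number"}}},"grip_force":{"type":"number"}},"required":["series"]}

```bash
mkdir -p pics; cat > h.py <<'E'
import numpy as np, cv2
from workcell import get_state, camera
def world(c):
    K=np.array(c["K"]);k1=c["k1"];h,w=c["range_z"].shape
    u,v=np.meshgrid(np.arange(w),np.arange(h))
    p=cv2.undistortPoints(np.stack([u,v],-1).reshape(-1,1,2).astype(float),K,np.array([k1,0,0,0,0.])).reshape(h,w,2)
    z=c["range_z"]; P=np.dstack([p*z[...,None],z])
    return (P-np.array(c["t"]))@np.array(c["R"])
E
python3 - <<'E'
from h import *
print(get_state())
for n in("top","scene"):
    c=camera(n); np.savez(n,**c); cv2.imwrite(f"pics/{n}.png",c["pixels"][...,::-1])
E
```

```text
{'t': 0.0, 'joint_pos': array([ 8.56336651e+01,  1.46549526e+01,  6.13066353e+00, -2.74243015e-02,
       -8.15837875e+01, -1.63055241e+01]), 'qd': array([ 0.09054289,  0.01146392,  0.06314652,  0.05281586, -0.08465195,
        0.01879064]), 'effort': array([-5.05977623e-04, -3.86627054e+01,  2.37941658e+01,  5.36524370e+00,
       -6.19527287e-03, -1.04380828e-05]), 'tool_pos': array([0.19391954, 0.51409633, 0.20587764]), 'orientation': array([ 1.79888655e+02, -4.31325737e-03, -2.06758943e+01]), 'ft_force': array([-0.00781876, -0.66991671,  0.41041454]), 'ft_torque': array([-0.00890902, -0.01887579, -0.00327122]), 'finger_force': 0.0, 'width': 0.08564621836028327}
```

View pics/top.png

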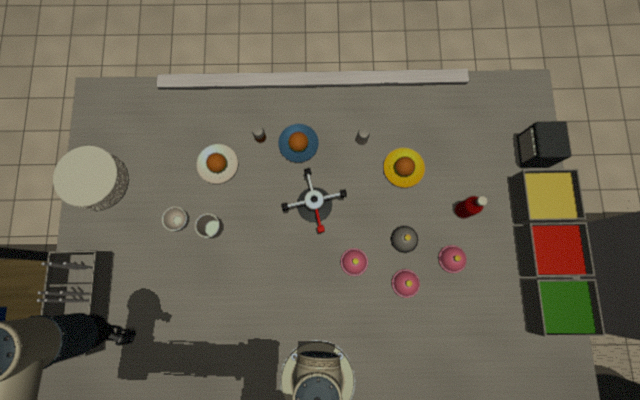

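View pics/scene.png

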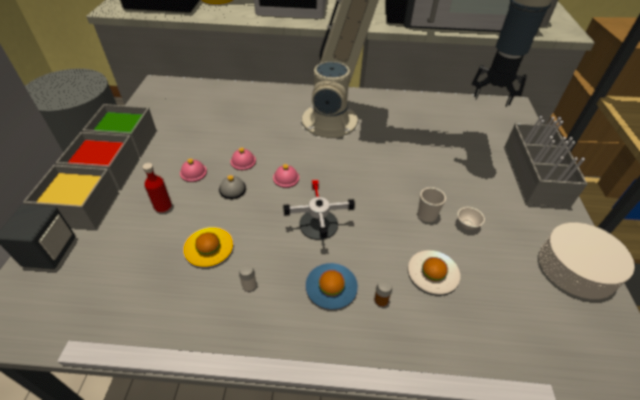

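Top view: the wheel hub is at (314,200), the red tip at (320,229) and the yellow plate at (404,167). The dark bell is at (404,239), with pink look-alikes at (354,262), (405,284) and (452,259). The scene view agrees.

```bash
python3 - <<'E'
from h import *
for n in("top","scene"):
    c=dict(np.load(n+".npz")); W=world(c); px=c["pixels"].astype(int); r,g,b=px[...,0],px[...,1],px[...,2]
    inb=(W[...,0]>.15)&(W[...,0]<.8)&(abs(W[...,1])<.75)&(c["range_z"]>0)
    def rep(name,m):
        m=m&inb; P=W[m]
        if len(P): print(n,name,len(P),"med",np.median(P,0).round(4),"midrange",((np.percentile(P,2,0)+np.percentile(P,98,0))/2).round(4),"ext",np.ptp(P,0).round(3))
    vv,uu=np.mgrid[:400,:640]
    def near(u,v,R): return (uu-u)**2+(vv-v)**2<R*R
    pos=dict(top=dict(hub=(314,200),plate=(404,167),bell=(404,239),tip=(320,229)),scene=dict(hub=(319,205),plate=(208,246),bell=(232,186),tip=(316,185)))[n]
    N=lambda k,R:near(*pos[k],R)
    rep("hub",N("hub",14)&(W[...,2]>.085))
    rep("yellow",N("plate",30)&(r>120)&(g>90)&(b<60)&(W[...,2]<.025))
    rep("roll",N("plate",20)&(W[...,2]>.03))
    rep("belldome",N("bell",20)&(W[...,2]>.012))
    rep("bellall",N("bell",20)&(W[...,2]>.006))
    rep("brass",N("bell",16)&(r-b>45)&(W[...,2]>.04))
    rep("red",N("tip",20)&(r>90)&(g<60)&(W[...,2]>.06))
    rep("wheel",N("hub",45)&(W[...,2]>.064)&(W[...,2]<.12))
    m=inb&(W[...,2]>.03)
    k,l,s,ce=cv2.connectedComponentsWithStats(m.astype(np.uint8))
    for i in range(1,k):
        if s[i,4]>25: 
            P=W[l==i]; print("  ",s[i,:].tolist(),P.mean(0).round(3),P[:,2].max().round(3))
E
```

```text
top hub 327 med [ 0.55   -0.003   0.0951] midrange [ 0.5484 -0.003   0.0976] ext [0.086 0.083 0.023]
top yellow 900 med [ 0.6679 -0.3092  0.0124] midrange [ 0.6722 -0.3092  0.0122] ext [0.136 0.137 0.03 ]
top roll 317 med [ 0.6688 -0.3054  0.0473] midrange [ 0.6721 -0.3072  0.0443] ext [0.066 0.064 0.029]
top belldome 546 med [ 0.4246 -0.2894  0.0384] midrange [ 0.4268 -0.2935  0.0382] ext [0.086 0.086 0.055]
top bellall 619 med [ 0.4247 -0.2896  0.0363] midrange [ 0.4285 -0.2959  0.0349] ext [0.124 0.122 0.061]
top brass 36 med [ 0.429  -0.297   0.0626] midrange [ 0.4301 -0.2978  0.0554] ext [0.021 0.021 0.025]
top red 84 med [ 0.468  -0.0171  0.0933] midrange [ 0.4821 -0.0189  0.0893] ext [0.069 0.024 0.026]
top wheel 717 med [ 0.5485 -0.0028  0.0938] midrange [ 0.5502 -0.002   0.0893] ext [0.208 0.206 0.045]
   [519, 122, 37, 45, 1294] [ 0.714 -0.714  0.106] 0.14
   [357, 127, 13, 16, 147] [ 0.773 -0.169  0.066] 0.08
   [252, 128, 13, 12, 129] [0.784 0.179 0.065] 0.082
   [288, 131, 21, 20, 301] [0.763 0.049 0.046] 0.062
   [74, 146, 51, 64, 2431] [0.635 0.688 0.08 ] 0.095
   [206
[... 1785 characters left out ...]
 159, 21, 16, 231] [ 0.373 -0.441  0.042] 0.064
   [143, 163, 27, 44, 700] [ 0.536 -0.486  0.098] 0.172
   [275, 164, 21, 16, 234] [ 0.368 -0.125  0.041] 0.061
   [221, 175, 21, 17, 262] [ 0.439 -0.291  0.041] 0.063
   [282, 180, 73, 59, 1032] [0.559 0.001 0.085] 0.105
   [419, 188, 27, 29, 594] [0.475 0.338 0.062] 0.088
   [458, 207, 27, 21, 174] [0.501 0.46  0.036] 0.042
   [542, 223, 73, 71, 3283] [0.661 0.69  0.075] 0.091
   [195, 232, 25, 21, 381] [ 0.68  -0.303  0.043] 0.054
   [423, 257, 25, 22, 420] [0.703 0.327 0.043] 0.053
   [239, 264, 16, 21, 273] [ 0.785 -0.166  0.061] 0.076
   [319, 270, 25, 23, 458] [0.773 0.051 0.043] 0.052
   [375, 280, 18, 16, 135] [0.79  0.182 0.069] 0.076
```

Call:
{"api": "play_rows", "payload": {"series": [[0,0,0,0,0,0.103,-1],[0,0,0,0,0,0.103,-1],[0,0,0,0,0,0.103,-1],[0,0,0,0,0,0.103,-1],[0,0,0,0,0,0.103,-1],[0,0,0,0,0,0.103,-1],[0,0,0,0,0,0.103,-1],[0,0,0,0,0,0.103,-1],[0,0,0,0,0,0.103,-1],[0,0,0,0,0,0.103,-1]], "grip_force": 20}}

```text
t: 1.1
tool_pos: [0.194, 0.5143, 0.2062]
orientation: [180.0, -0.1, -79.9]
ft_force: [0.1, 0.6, 0.2]
width: 0.0
finger_force: 0.0
```

```bash
cat >> h.py <<'E'
def delta(target,n=1):
    """tool-axes shift in cm per row to reach world target in n rows"""
    from scipy.spatial.transform import Rotation as Ro
    s=get_state(); R=Ro.from_euler('xyz',s["orientation"],degrees=True)
    print("t",s["t"],"pos",s["tool_pos"].round(4),"ori",s["orientation"].round(2),"w",s["width"],"F",s["ft_force"].round(2))
    print("rows of",(R.inv().apply(np.array(target)-s["tool_pos"])*100/n).round(2),"x",n)
E
python3 - <<'E'
from h import *
c=dict(np.load("top.npz")); W=world(c); vv,uu=np.mgrid[:400,:640]
m=((uu-314)**2+(vv-200)**2<45**2)&(W[...,2]>.06)&(W[...,2]<.12)
P=W[m][:,:2]
# fit: 4-fold bars minimizing distance to cross
from scipy.optimize import least_squares
def f(p):
    q=P-p[:2]; c_,s_=np.cos(p[2]),np.sin(p[2]); a=q[:,0]*c_+q[:,1]*s_; b=-q[:,0]*s_+q[:,1]*c_
    return np.where(np.hypot(a,b)>.035,np.minimum(abs(a),abs(b)),0)
r=least_squares(f,[.55,-.0015,np.radians(-169.6)],loss='soft_l1',f_scale=.004); print(r.x[:2],np.degrees(r.x[2]),np.degrees(np.arctan2(-.3075-r.x[1],.672-r.x[0])))
delta([.492,.020,.2],14)
E
```

```text
[ 0.55026853 -0.00220994] -168.04791153466977 -68.26083388905545
t 1.1 pos [0.194  0.5143 0.2062] ori [ 1.7997e+02 -6.0000e-02 -7.9930e+01] w 1.7363758452837935e-05 F [0.06 0.64 0.22]
rows of [ 3.85 -1.48  0.05] x 14
```

Call:
{"api": "play_rows", "payload": {"series": [[2,-0.8,0,0,0,0,-1],[3.85,-1.48,0,0,0,0,-1],[3.85,-1.48,0,0,0,0,-1],[3.85,-1.48,0,0,0,0,-1],[3.85,-1.48,0,0,0,0,-1],[3.85,-1.48,0,0,0,0,-1],[3.85,-1.48,0,0,0,0,-1],[3.85,-1.48,0,0,0,0,-1],[3.85,-1.48,0,0,0,0,-1],[3.85,-1.48,0,0,0,0,-1]]}}

```text
t: 2.1
tool_pos: [0.399, 0.1776, 0.2066]
orientation: [180.0, -0.0, -79.7]
ft_force: [1.1, 0.3, 0.1]
width: -0.0003
finger_force: 0.0
```

Call:
{"api": "play_rows", "payload": {"series": [[3.85,-1.48,0,0,0,0,-1],[3.85,-1.48,0,0,0,0,-1],[3.85,-1.48,0,0,0,0,-1],[3.85,-1.48,0,0,0,0,-1],[1.5,-0.5,0,0,0,0,-1],[0,0,0,0,0,0,-1],[0,0,0,0,0,0,-1]]}}

```text
t: 2.8
tool_pos: [0.4918, 0.0245, 0.2063]
orientation: [179.9, 0.0, -79.7]
ft_force: [0.3, -0.1, -0.0]
width: -0.0
finger_force: 0.0
```

```bash
python3 - <<'E'
from h import *
delta([.492,.020,.074],8)
c=camera("wrist"); cv2.imwrite("pics/w1.png",c["pixels"][...,::-1])
E
```

```text
t 2.8 pos [0.4918 0.0245 0.2063] ori [ 1.7994e+02  1.0000e-02 -7.9740e+01] w -9.99176277932999e-06 F [ 0.29 -0.12 -0.05]
rows of [0.06 0.01 1.65] x 8
```

View pics/w1.png

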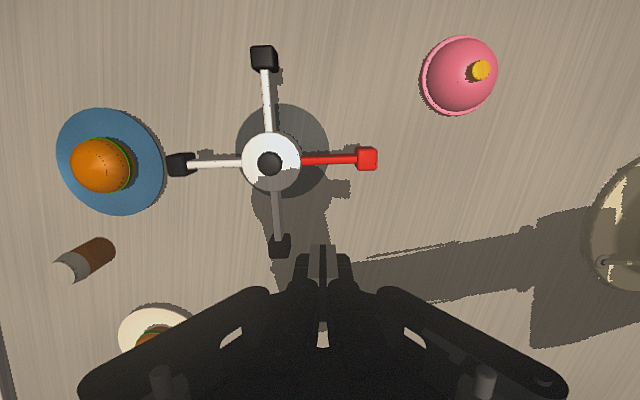

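The wrist view shows the red arm pointing right, with its tip at (367,158) and the hub at (270,162). The closed fingertips at (322,255) are over the open quadrant beside the red arm, so I can go down.

Call:
{"api": "play_rows", "payload": {"series": [[0,-0.3,1.0,0,0,0,-1],[0,0,1.6,0,0,0,-1],[0,0,1.6,0,0,0,-1],[0,0,1.6,0,0,0,-1],[0,0,1.6,0,0,0,-1],[0,0,1.6,0,0,0,-1],[0,0,1.6,0,0,0,-1],[0,0,1.5,0,0,0,-1],[0,0,0.8,0,0,0,-1],[0,0,0,0,0,0,-1]]}}

```text
t: 3.85
tool_pos: [0.4939, 0.0254, 0.0765]
orientation: [179.9, -0.0, -79.6]
ft_force: [0.4, -0.1, 0.2]
width: -0.0004
finger_force: 0.0
```

```bash
python3 - <<'E'
from h import *
s=get_state(); print(s["tool_pos"],s["orientation"],s["ft_force"])
H=np.array([.550,-.002]); q=s["tool_pos"][:2]-H; print("r",np.hypot(*q),"ang",np.degrees(np.arctan2(q[1],q[0])))
# contact: tool centre is tangentially behind arm by 4+11 mm; at r=.065
th=np.degrees(np.arctan2(.015,.063)); print("lag deg",th,"final tool angle",-68.3-th)
# arc rows: chord for d deg at r, tool turning with the arc
for d in (4,5,6): 
    a=np.radians(d); print(d,"chord cm x",6.5*np.sin(a),"y(in)",6.5*(1-np.cos(a)),"rotz",-a)
E
```

```text
[0.4939387  0.02539461 0.07650847] [ 1.79852149e+02 -8.90008719e-03 -7.96352182e+01] [ 0.44371846 -0.14922673  0.16667153]
r 0.062396586036038724 ang 153.9573371755749
lag deg 13.392497753751098 final tool angle -81.6924977537511
4 chord cm x 0.45341707933681447 y(in) 0.015833673311142715 rotz -0.06981317007977318
5 chord cm x 0.5665123278597781 y(in) 0.024734462403653956 rotz -0.08726646259971647
6 chord cm x 0.6794350112397476 y(in) 0.035607680106223616 rotz -0.10471975511965978
```

Call:
{"api": "play_rows", "payload": {"series": [[0.2,0.4,0,0,0,-0.028,-1],[0.5,0.5,0,0,0,0,-1],[0.6,0.4,0,0,0,0,-1],[0.5,0.2,0,0,0,0,-1],[0.2,0,0,0,0,0,-1],[0,0,0,0,0,0,-1]]}}

```text
t: 4.45
tool_pos: [0.4846, 0.0021, 0.0779]
orientation: [-180.0, 0.0, -78.1]
ft_force: [1.2, 0.2, -0.3]
width: -0.0004
finger_force: 0.0
```

Call:
{"api": "play_rows", "payload": {"series": [[0.1,0,0,0,0,0,-1],[0.1,0,0,0,0,0,-1],[0.1,0,0,0,0,0,-1],[0.1,0,0,0,0,0,-1],[0.11,0.02,0,0,0,-0.017,-1],[0.23,0.05,0,0,0,-0.035,-1],[0.34,0.07,0,0,0,-0.052,-1],[0.46,0.09,0,0,0,-0.07,-1],[0.34,0.07,0,0,0,-0.052,-1],[0,0,0,0,0,0,-1]]}}

```text
t: 5.45
tool_pos: [0.4867, -0.0167, 0.0778]
orientation: [180.0, -0.0, -65.1]
ft_force: [0.4, -0.4, -0.7]
width: 0.0002
finger_force: 0.0
```

```bash
cat >> h.py <<'E'
def tcp_in_wheel():
    s=get_state(); H=np.array([.550,-.002]); q=s["tool_pos"][:2]-H; a=np.radians(s["orientation"][2]-90)
    print("arm-if-contact",np.degrees(a),"radial",q@[np.cos(a),np.sin(a)],"tang",q@[-np.sin(a),np.cos(a)],"z",s["tool_pos"][2],"F",s["ft_force"].round(2),"t",s["t"])
E
python3 - <<'E'
from h import *
tcp_in_wheel()
c=camera("wrist"); cv2.imwrite("pics/w2.png",c["pixels"][...,::-1])
E
```

```text
arm-if-contact -155.10011504615298 radial 0.06364392750051107 tang -0.013301772789718964 z 0.07776432333030087 F [ 0.37 -0.39 -0.66] t 5.45
```

View pics/w2.png

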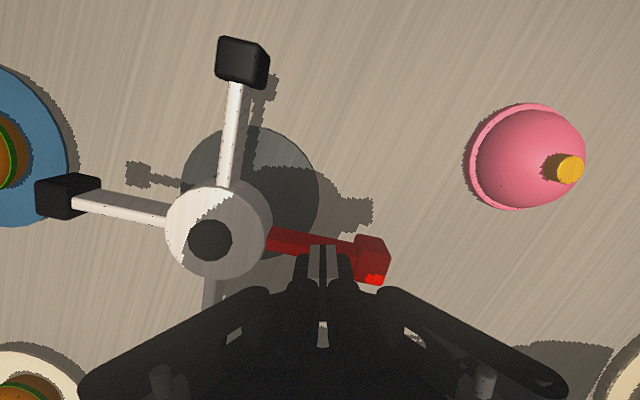

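The red arm now runs from the hub at (215,235) to its tip at (370,260), and the fingertip at (325,260) is touching it. The arm lags the tool by about 8°, so I'll keep going round the arc.

Call:
{"api": "play_rows", "payload": {"series": [[0.34,0.07,0,0,0,-0.052,-1],[0.46,0.09,0,0,0,-0.07,-1],[0.46,0.09,0,0,0,-0.07,-1],[0.46,0.09,0,0,0,-0.07,-1],[0.46,0.09,0,0,0,-0.07,-1],[0.46,0.09,0,0,0,-0.07,-1],[0.46,0.09,0,0,0,-0.07,-1],[0.46,0.09,0,0,0,-0.07,-1],[0.46,0.09,0,0,0,-0.07,-1],[0.34,0.07,0,0,0,-0.052,-1]]}}

```text
t: 6.5
tool_pos: [0.5092, -0.0539, 0.0778]
orientation: [180.0, 0.0, -27.0]
ft_force: [0.2, -1.4, 0.4]
width: -0.0001
finger_force: 0.0
```

```bash
cat >> h.py <<'E'
from scipy.optimize import least_squares
def arm(save=None):
    c=camera("top"); W=world(c); px=c["pixels"].astype(int); vv,uu=np.mgrid[:400,:640]
    if save: cv2.imwrite(save,cv2.resize(c["pixels"][100:300,200:500,::-1],None,fx=2.5,fy=2.5))
    H=np.array([.550,-.002]); q=W[...,:2]-H; d=np.hypot(q[...,0],q[...,1])
    red=(px[...,0]>70)&(px[...,0]>2*px[...,1])&(px[...,0]>2*px[...,2])&(d<.13)&(W[...,2]>.06)&(W[...,2]<.12)
    P=q[red]; m=P.mean(0) if len(P) else np.array([0,0]); print("red n",len(P),"mean-angle",np.degrees(np.arctan2(m[1],m[0])),"dist",np.hypot(*m))
E
python3 - <<'E'
from h import *
tcp_in_wheel(); arm()
E
```

```text
arm-if-contact -116.9999814885644 radial 0.06478004627447907 tang -0.012831757594848388 z 0.07776707239478708 F [ 0.18 -1.39  0.38] t 6.5
red n 66 mean-angle -168.08840590007512 dist 0.08782311876522034
```

```bash
python3 - <<'E'
from h import *
c=camera("wrist"); t=camera("top")
a=cv2.resize(c["pixels"],(480,300)); b=cv2.resize(t["pixels"][120:270,220:460],(480,300))
cv2.imwrite("pics/w3.png",np.vstack([a,b])[...,::-1])
E
```

```text
(no output)
```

View pics/w3.png

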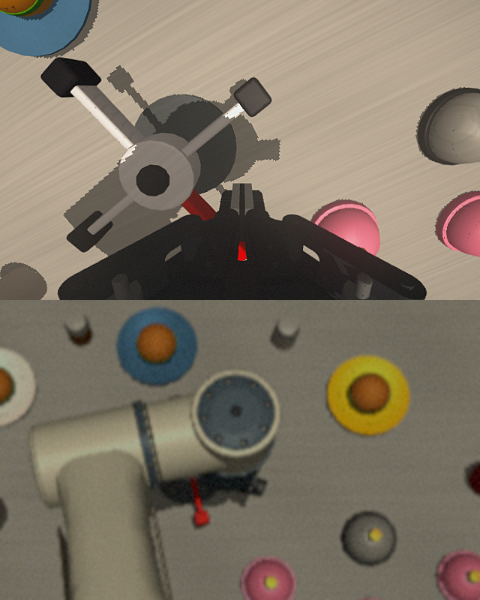

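The wrist view has the fingers ahead of the red arm, and the top view has the red tip where it started, at (200,520) in the crop. So the fingers passed over the wheel without moving it. I'll check the heights in the wrist depth.

```bash
python3 - <<'E'
from h import *
from scipy.spatial.transform import Rotation as Ro
s=get_state(); c=camera("wrist"); M=np.array(c["mount"]); print(M.round(4))
c["R"]=np.eye(3); c["t"]=np.zeros(3); P=world(c); T=P@M[:3,:3].T+M[:3,3]
ok=c["range_z"]>0
for u,v in [(310,250),(322,250),(335,250),(322,270),(310,260),(340,262),(300,275)]:
    print(u,v,c["range_z"][v,u].round(4),T[v,u].round(4),c["pixels"][v,u])
R=Ro.from_euler('xyz',s["orientation"],degrees=True)
W=T.reshape(-1,3)@R.as_matrix().T+s["tool_pos"]; W=W.reshape(400,640,3)
for nm,(u,v) in dict(cap=(203,240),hub=(203,205),foot=(270,160),counter=(450,80),black=(95,103),grey=(335,128),red=(268,272)).items(): print(nm,ok[v,u],W[v,u].round(4))
print(s["joint_pos"],s["tool_pos"])
E
```

```text
[[-2.000e-04 -9.561e-01 -2.931e-01  7.600e-02]
 [ 1.000e+00 -7.000e-04  1.800e-03  2.000e-04]
 [-1.900e-03 -2.931e-01  9.561e-01 -1.684e-01]
 [ 0.000e+00  0.000e+00  0.000e+00  1.000e+00]]
310 250 0.1429 [ 0.0129 -0.0058 -0.0383] [71 67 64]
322 250 0.1439 [ 0.0125  0.0002 -0.0374] [47 45 40]
335 250 0.1437 [ 0.0126  0.0067 -0.0376] [89 82 75]
322 270 0.1257 [ 0.0121  0.0002 -0.0566] [45 44 40]
310 260 0.1342 [ 0.0122 -0.0055 -0.0476] [91 86 79]
340 262 0.1408 [ 0.0081  0.0091 -0.042 ] [50 46 41]
300 275 0.1293 [ 0.008  -0.0098 -0.0539] [43 39 35]
cap True [ 0.55   -0.0024  0.1039]
hub True [ 0.5658 -0.0077  0.0926]
foot True [ 0.567  -0.0363  0.0135]
counter True [ 0.5563 -0.1938  0.0007]
black True [0.6371 0.0105 0.0946]
grey True [ 0.5693 -0.0925  0.0956]
red True [ 0.5068 -0.0129  0.0795]
[ 1.15177968e+01  1.48764332e+01 -1.29620479e+01 -3.42549068e-03
 -6.21705326e+01  5.12773630e+01] [ 0.50902907 -0.05382443  0.07767306]
```

```bash
python3 - <<'E'
from h import *
import workcell; print("gpo",workcell.grip_point_offset)
c=camera("wrist"); M=np.array(c["mount"]); c["R"]=np.eye(3); c["t"]=np.zeros(3); T=world(c)@M[:3,:3].T+M[:3,3]
for u in (313,332):
    print(u,[(v,T[v,u].round(3).tolist(),c["pixels"][v,u].tolist()) for v in range(225,262,3)])
n=(c["range_z"]>0)&(abs(T[...,1])<.03)&(abs(T[...,0])<.03)
print("max z",np.sort(T[n][:,2])[-5:], "y ext at z>-.045", [ (np.ptp(T[n&(T[...,2]>a)&(T[...,2]<a+.01)][:,1]).round(3),T[n&(T[...,2]>a)&(T[...,2]<a+.01)][:,0].max().round(3)) for a in (-.045,-.055,-.065,-.08)])
print(get_state())
E
```

```text
gpo -0.0187
313 [(225, [-0.017, -0.008, 0.076], [100, 95, 83]), (228, [-0.021, -0.008, 0.077], [99, 92, 80]), (231, [-0.024, -0.008, 0.077], [104, 93, 84]), (234, [-0.027, -0.008, 0.077], [103, 95, 85]), (237, [-0.03, -0.008, 0.076], [98, 88, 80]), (240, [-0.033, -0.008, 0.077], [191, 175, 151]), (243, [-0.035, -0.008, 0.076], [205, 188, 163]), (246, [0.012, -0.005, -0.032], [84, 81, 73]), (249, [0.012, -0.004, -0.035], [86, 80, 74]), (252, [0.012, -0.004, -0.04], [88, 83, 75]), (255, [0.012, -0.004, -0.042], [85, 79, 71]), (258, [0.012, -0.004, -0.046], [86, 81, 74]), (261, [0.012, -0.004, -0.048], [88, 81, 76])]
332 [(225, [-0.018, 0.009, 0.076], [106, 100, 88]), (228, [-0.021, 0.009, 0.077], [189, 173, 152]), (231, [-0.024, 0.009, 0.077], [188, 172, 152]), (234, [-0.026, 0.009, 0.076], [192, 178, 153]), (237, [-0.029, 0.009, 0.076], [181, 166, 144]), (240, [-0.032, 0.009, 0.076], [186, 174, 150]), (243, [-0.036, 0.01, 0.076], [195, 182, 159]), (246, [0.012, 0.005, -0.032], [87, 81, 74]), (249, [0.013, 0.005, -0.036], [88, 83, 76]), (252, [0.012, 0.005, -0.039], [91, 85, 77]), (255
[... 351 characters left out ...]
np.float64(0.016))]
{'t': 6.75, 'joint_pos': array([ 1.15291154e+01,  1.48552136e+01, -1.29799509e+01, -3.69388348e-03,
       -6.21723948e+01,  5.12894145e+01]), 'qd': array([ 0.07161237, -0.16144541, -0.0033406 ,  0.03455155,  0.03668624,
        0.45169637]), 'effort': array([-6.74056518e-02, -3.62497687e+01,  2.13165915e+01,  4.80505899e+00,
        2.95786907e-03, -2.55463056e-04]), 'tool_pos': array([ 0.50887664, -0.0537555 ,  0.0777424 ]), 'orientation': array([ 1.79997821e+02,  7.94150138e-03, -2.71831948e+01]), 'ft_force': array([-0.66360042,  0.65206189, -0.43082439]), 'ft_torque': array([-0.04149657,  0.04276871,  0.01882463]), 'finger_force': 0.0, 'width': 0.00022957825701898197}
```

The wrist depth puts the real fingertips at tool z of about -31 mm, so they are about 31 mm behind the stated TCP. The tips were therefore passing at about 109 mm, above the wheel. I'll return to the start and work 31 mm lower, watching for contact.

Call:
{"api": "play_rows", "payload": {"series": [[-0.5,-0.4,-0.5,0,0,0,-1],[-1.5,-1.27,-0.5,0,0,0,-1],[-1.5,-1.27,0,0,0,0.105,-1],[-1.6,-1.0,0,0,0,0.13,-1],[-1.3,-0.8,0,0,0,0.13,-1],[0,0,0,0,0,0.13,-1],[0,0,0,0,0,0.13,-1],[0,0,0,0,0,0.13,-1],[0,0,0,0,0,0.13,-1],[0,0,0,0,0,0,-1]]}}

```text
t: 7.75
tool_pos: [0.4785, 0.0203, 0.0882]
orientation: [-180.0, 0.0, -77.9]
ft_force: [0.0, -0.7, 0.6]
width: -0.0001
finger_force: 0.0
```

```bash
python3 - <<'E'
from h import *
tcp_in_wheel(); delta([.479,.0187,.078])
E
```

```text
arm-if-contact -167.87139138458713 radial 0.06522218957058205 tang -0.03681987075664359 z 0.08822621924173502 F [ 0.01 -0.72  0.59] t 7.75
t 7.75 pos [0.4785 0.0203 0.0882] ori [-1.7997e+02  1.0000e-02 -7.7870e+01] w -0.00012975160162720126 F [ 0.01 -0.72  0.59]
rows of [ 0.17 -0.02  1.02] x 1
```

Call:
{"api": "play_rows", "payload": {"series": [[0,0,0.6,0,0,0,-1],[0,0,0.8,0,0,0,-1],[0,0,0.8,0,0,0,-1],[0,0,0.8,0,0,0,-1],[0,0,0.8,0,0,0,-1],[0,0,0.4,0,0,0,-1],[0.5,0,0,0,0,0,-1],[0.6,0,0,0,0,0,-1],[0.5,0,0,0,0,0,-1],[0.2,0,0,0,0,0,-1]]}}

```text
t: 8.75
tool_pos: [0.4828, 0.0018, 0.0461]
orientation: [-180.0, 0.0, -77.8]
ft_force: [-1.2, 1.8, 1.3]
width: -0.0001
finger_force: 0.7
```

Call:
{"api": "play_rows", "payload": {"series": [[0.1,0,0,0,0,0,-1],[0.1,0,0,0,0,0,-1],[0.1,0,0,0,0,0,-1],[0.1,0,0,0,0,0,-1],[0.11,0.02,0,0,0,-0.017,-1],[0.23,0.05,0,0,0,-0.035,-1],[0.34,0.07,0,0,0,-0.052,-1],[0.34,0.07,0,0,0,-0.052,-1],[0.23,0.05,0,0,0,-0.035,-1],[0,0,0,0,0,0,-1]]}}

```text
t: 9.75
tool_pos: [0.4843, -0.0147, 0.0457]
orientation: [180.0, -0.0, -66.8]
ft_force: [-0.8, 0.3, 0.3]
width: 0.0001
finger_force: 0.0
```

```bash
python3 - <<'E'
from h import *
tcp_in_wheel(); arm()
E
```

```text
arm-if-contact -156.81168697458048 radial 0.06541160037672819 tang -0.014198326006097791 z 0.045687556573524836 F [-0.8   0.27  0.26] t 9.75
red n 18 mean-angle -149.93936577195126 dist 0.09609759532092774
```

The wheel is now turning, so I'll continue the arc.

Call:
{"api": "play_rows", "payload": {"series": [[0.23,0.05,0,0,0,-0.035,-1],[0.34,0.07,0,0,0,-0.052,-1],[0.46,0.09,0,0,0,-0.07,-1],[0.46,0.09,0,0,0,-0.07,-1],[0.46,0.09,0,0,0,-0.07,-1],[0.46,0.09,0,0,0,-0.07,-1],[0.46,0.09,0,0,0,-0.07,-1],[0.46,0.09,0,0,0,-0.07,-1],[0.46,0.09,0,0,0,-0.07,-1],[0.34,0.07,0,0,0,-0.052,-1]]}}

```text
t: 10.8
tool_pos: [0.5035, -0.0509, 0.0455]
orientation: [180.0, 0.0, -30.7]
ft_force: [-0.5, 1.5, 0.6]
width: -0.0004
finger_force: 0.7
```

Call:
{"api": "play_rows", "payload": {"series": [[0.34,0.07,0,0,0,-0.052,-1],[0.46,0.09,0,0,0,-0.07,-1],[0.46,0.09,0,0,0,-0.07,-1],[0.46,0.09,0,0,0,-0.07,-1],[0.46,0.09,0,0,0,-0.07,-1],[0.46,0.09,0,0,0,-0.07,-1],[0.34,0.07,0,0,0,-0.052,-1],[0.23,0.05,0,0,0,-0.035,-1],[0,0,0,0,0,0,-1]]}}

```text
t: 11.7
tool_pos: [0.5316, -0.0672, 0.0454]
orientation: [180.0, 0.1, -2.8]
ft_force: [-0.3, 0.1, -0.2]
width: 0.0002
finger_force: 0.1
```

```bash
cat >> h.py <<'E'
def warm(save=None):
    """wheel angle from the wrist camera: red + all-arm fit"""
    from scipy.spatial.transform import Rotation as Ro
    s=get_state(); c=camera("wrist"); M=np.array(c["mount"]); px=c["pixels"].astype(int); rz=c["range_z"]
    if save: cv2.imwrite(save,c["pixels"][...,::-1])
    c["R"]=np.eye(3); c["t"]=np.zeros(3); T=world(c)@M[:3,:3].T+M[:3,3]
    W=T@Ro.from_euler('xyz',s["orientation"],degrees=True).as_matrix().T+s["tool_pos"]
    q=W[...,:2]-[.550,-.002]; d=np.hypot(q[...,0],q[...,1])
    w=(rz>0)&(d>.035)&(d<.11)&(W[...,2]>.06)&(W[...,2]<.097)&~((abs(T[...,1])<.06)&(abs(T[...,0])<.02)&(T[...,2]<-.025))
    a=np.degrees(np.arctan2(q[...,1],q[...,0]))
    red=w&(px[...,0]>2*px[...,1])&(px[...,0]>60)&(W[...,2]>.08)
    print("red",red.sum(),np.median(a[red]) if red.any() else None)
    b=a[w]; z=np.exp(4j*np.radians(b)); m=np.degrees(np.angle(z.mean()))/4; dev=(b-m+45)%90-45; m+=np.median(dev[abs(dev)<15]); print("arms mod 90",m,"n",w.sum())
E
python3 - <<'E'
from h import *
tcp_in_wheel(); arm(); warm("pics/w4.png")
E
```

```text
arm-if-contact -92.81526289118997 radial 0.06598656918203434 tang -0.015190467732179662 z 0.04539753007280135 F [-0.27  0.07 -0.2 ] t 11.7
red n 0 mean-angle 0.0 dist 0.0
red 1483 -87.00137999542403
arms mod 90 -2.326887983080442 n 15954
```

View pics/w4.png

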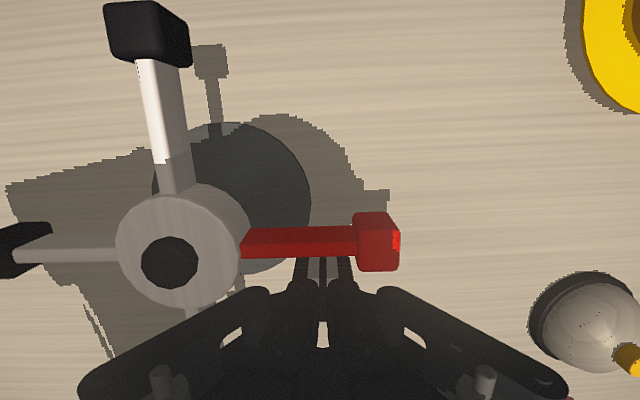

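The red arm, hub (170,255) to tip (378,240), leads the fingertip slightly at about -90°. The target is -68.3°.

Call:
{"api": "play_rows", "payload": {"series": [[0.23,0.05,0,0,0,-0.035,-1],[0.34,0.07,0,0,0,-0.052,-1],[0.34,0.07,0,0,0,-0.052,-1],[0.34,0.07,0,0,0,-0.052,-1],[0.34,0.07,0,0,0,-0.052,-1],[0.23,0.05,0,0,0,-0.035,-1],[0.11,0.02,0,0,0,-0.017,-1],[0,0,0,0,0,0,-1],[0,0,0,0,0,0,-1]]}}

```text
t: 12.7
tool_pos: [0.5512, -0.0696, 0.0457]
orientation: [-180.0, 0.0, 14.0]
ft_force: [-1.3, 0.6, -0.2]
width: 0.0001
finger_force: 0.4
```

```bash
python3 - <<'E'
from h import *
from scipy.spatial.transform import Rotation as Ro
tcp_in_wheel(); warm()
s=get_state(); c=camera("wrist"); M=np.array(c["mount"]); px=c["pixels"].astype(int); rz=c["range_z"]
c["R"]=np.eye(3); c["t"]=np.zeros(3); T=world(c)@M[:3,:3].T+M[:3,3]
W=T@Ro.from_euler('xyz',s["orientation"],degrees=True).as_matrix().T+s["tool_pos"]
q=W[...,:2]-[.550,-.002]; d=np.hypot(*q.transpose(2,0,1)); red=(rz>0)&(px[...,0]>2*px[...,1])&(px[...,0]>60)
# top face of the bar only (z 0.09), between 35 and 82 mm: line through points
m=red&(d>.035)&(d<.082)&(abs(W[...,2]-.0905)<.003); P=q[m]; print(len(P),"top bar mean ang",np.degrees(np.arctan2(*P.mean(0)[::-1])), P.mean(0))
m=red&(d>.086)&(d<.108)&(abs(W[...,2]-.0945)<.002); P=q[m]; print(len(P),"block top ang",np.degrees(np.arctan2(*P.mean(0)[::-1])) if len(P) else 0)
y=(rz>0)&(px[...,0]>120)&(px[...,1]>90)&(px[...,2]<60)&(W[...,2]<.03); print("yellow",y.sum(),W[y].min(0).round(3),W[y].max(0).round(3))
E
```

```text
arm-if-contact -75.95145006499052 radial 0.06587490076921834 tang -0.015278483843858577 z 0.04570669952927766 F [-1.3   0.62 -0.24] t 12.7
red 1124 -69.72669628683289
arms mod 90 13.518738916093845 n 15313
1672 top bar mean ang -74.65030162626212 [ 0.01554585 -0.05663299]
1418 block top ang -74.60014045179217
yellow 6211 [ 0.6   -0.316  0.001] [ 0.709 -0.236  0.018]
```

Call:
{"api": "play_rows", "payload": {"series": [[0.11,0.02,0,0,0,-0.017,-1],[0.23,0.05,0,0,0,-0.035,-1],[0.23,0.05,0,0,0,-0.035,-1],[0.11,0.02,0,0,0,-0.017,-1],[0,0,0,0,0,0,-1],[0,0,0,0,0,0,-1]]}}

```text
t: 13.4
tool_pos: [0.5585, -0.0691, 0.0459]
orientation: [180.0, -0.0, 20.0]
ft_force: [-0.7, -0.5, -0.1]
width: -0.0002
finger_force: 0.3
```

Call:
{"api": "play_rows", "payload": {"series": [[-0.3,0,0,0,0,0,-1],[-0.6,0,0,0,0,0,-1],[-0.6,0,0,0,0,0,-1],[0,0,-1.0,0,0,0,-1],[0,0,-2.0,0,0,0,-1],[0,0,-2.0,0,0,0,-1],[0,0,-2.0,0,0,0,-1],[0,0,-1.0,0,0,0,-1],[0,0,0,0,0,0,-1]]}}

```text
t: 14.3
tool_pos: [0.5453, -0.0742, 0.1277]
orientation: [179.9, -0.2, 20.1]
ft_force: [-0.2, 0.5, 0.6]
width: 0.0
finger_force: 0.0
```

```bash
cat >> h.py <<'E'
def look():
    from scipy.spatial.transform import Rotation as Ro
    s=get_state(); c=camera("wrist"); M=np.array(c["mount"]); px=c["pixels"].astype(int); rz=c["range_z"]
    c["R"]=np.eye(3); c["t"]=np.zeros(3); T=world(c)@M[:3,:3].T+M[:3,3]
    return s,px,(rz>0),T@Ro.from_euler('xyz',s["orientation"],degrees=True).as_matrix().T+s["tool_pos"],T
E
python3 - <<'E'
from h import *
s,px,ok,W,T=look(); print(s["t"],s["tool_pos"],s["orientation"])
q=W[...,:2]-[.550,-.002]; d=np.hypot(*q.transpose(2,0,1)); red=ok&(px[...,0]>2*px[...,1])&(px[...,0]>60)
A=lambda P: np.degrees(np.arctan2(*P.mean(0)[::-1]))
m=red&(d>.035)&(d<.082)&(abs(W[...,2]-.0905)<.003); print(m.sum(),A(q[m]))
m=red&(d>.086)&(d<.108)&(abs(W[...,2]-.0945)<.002); print(m.sum(),A(q[m]))
b=ok&(px[...,0]-px[...,2]>45)&(abs(W[...,0]-.43)<.03)&(abs(W[...,1]+.295)<.03); print("brass",b.sum(),W[b].mean(0) if b.any() else 0)
delta([.43,-.295,.125],8)
E
```

```text
14.3 [ 0.54534602 -0.07418721  0.12773031] [179.93416928  -0.2114355   20.06818247]
703 -69.04741938134761
616 -68.99080118785938
brass 0 0
t 14.35 pos [ 0.5445 -0.0741  0.1262] ori [ 1.800e+02 -8.000e-02  2.006e+01] w -0.0002665977628891091 F [ 0.   -0.17  0.06]
rows of [-2.29  2.1   0.01] x 8
```

Call:
{"api": "play_rows", "payload": {"series": [[-1.3,1.2,0,0,0,0,-1],[-2.3,2.1,0,0,0,0,-1],[-2.3,2.1,0,0,0,0,-1],[-2.3,2.1,0,0,0,0,-1],[-2.3,2.1,0,0,0,0,-1],[-2.3,2.1,0,0,0,0,-1],[-2.3,2.1,0,0,0,0,-1],[-2.3,2.1,0,0,0,0,-1],[-0.9,0.9,0,0,0,0,-1],[0,0,0,0,0,0,-1]]}}

```text
t: 15.35
tool_pos: [0.4284, -0.296, 0.1249]
orientation: [-179.9, 0.1, 19.9]
ft_force: [-0.4, -0.6, -0.4]
width: -0.0
finger_force: 0.0
```

```bash
python3 - <<'E'
from h import *
arm()
s,px,ok,W,T=look()
b=ok&(px[...,0]-px[...,2]>50)&(np.hypot(W[...,0]-.43,W[...,1]+.295)<.03)&(W[...,2]>.045)
t=b&(W[...,2]>.0595)
for m in(b,t): print("brass",m.sum(),W[m].mean(0).round(4),((W[m].min(0)+W[m].max(0))/2).round(4),np.ptp(W[m],0).round(4))
f=ok&(abs(T[...,1])<.02)&(abs(T[...,0])<.02)&(T[...,2]<0)&(T[...,2]>-.06); print("tip z",np.sort(T[f][:,2])[-20:][::5], "y",T[f][:,1].min(),T[f][:,1].max())
cv2.imwrite("pics/w5.png",px[...,::-1].astype(np.uint8))
C=W[t].mean(0); delta([C[0],C[1],.095])
E
```

```text
red n 91 mean-angle -69.76238317933435 dist 0.0731544770983596
brass 433 [ 0.4291 -0.2938  0.0615] [ 0.428  -0.2942  0.0577] [0.0191 0.0188 0.0127]
brass 384 [ 0.4283 -0.2941  0.0622] [ 0.4279 -0.2942  0.0619] [0.0189 0.0188 0.0043]
tip z [-0.02984469 -0.02948288 -0.0292795  -0.02909732] y -0.012478311806038955 0.014811761328655092
t 15.45 pos [ 0.4296 -0.2946  0.1252] ori [-1.7995e+02  4.0000e-02  2.0020e+01] w -0.00036275470374356263 F [ 0.93 -0.09 -0.12]
rows of [-0.1  -0.08  3.02] x 1
```

View pics/w5.png

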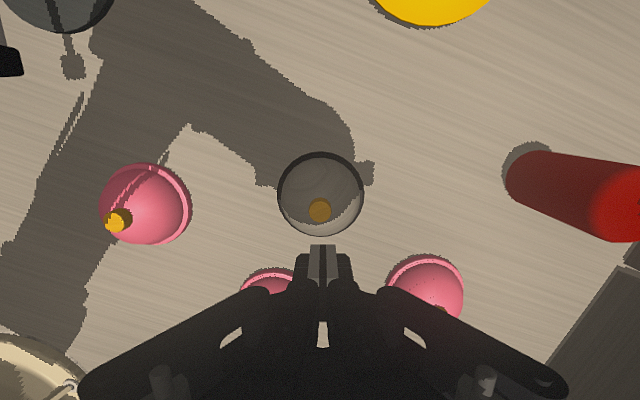

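The plunger is at (320,210), centred under the fingertip column. The bell is the chrome one and the wheel is standing still. I'll descend to just above it.

Call:
{"api": "play_rows", "payload": {"series": [[-0.1,-0.1,0.6,0,0,0,-1],[0,0,1.2,0,0,0,-1],[0,0,1.2,0,0,0,-1],[0,0,1.2,0,0,0,-1],[0,0,1.2,0,0,0,-1],[0,0,1.2,0,0,0,-1],[0,0,1.0,0,0,0,-1],[0,0,0.7,0,0,0,-1],[0,0,0.4,0,0,0,-1],[0,0,0,0,0,0,-1]]}}

```text
t: 16.45
tool_pos: [0.4285, -0.2941, 0.0383]
orientation: [-180.0, 0.0, 20.1]
ft_force: [-0.8, -0.3, -0.5]
width: 0.0001
finger_force: 0.0
```

Call:
{"api": "play_rows", "payload": {"series": [[0,0,0.1,0,0,0,-1],[0,0,0.1,0,0,0,-1],[0,0,0.1,0,0,0,-1],[0,0,0.1,0,0,0,-1],[0,0,0.1,0,0,0,-1],[0,0,0,0,0,0,-1],[0,0,0,0,0,0,-1]]}}

```text
t: 17.15
tool_pos: [0.429, -0.2943, 0.0341]
orientation: [180.0, -0.0, 20.1]
ft_force: [0.5, 0.6, 2.6]
width: 0.0002
finger_force: 1.6
```

Call:
{"api": "play_rows", "payload": {"series": [[0,0,0.1,0,0,0,-1],[0,0,0.1,0,0,0,-1],[0,0,0.1,0,0,0,-1],[0,0,0.1,0,0,0,-1],[0,0,0,0,0,0,-1],[0,0,0,0,0,0,-1]]}}

```text
t: 17.75
tool_pos: [0.4291, -0.2944, 0.0305]
orientation: [179.9, -0.0, 20.1]
ft_force: [-1.4, 1.0, 8.3]
width: 0.0001
finger_force: 4.3
```

Call:
{"api": "play_rows", "payload": {"series": [[0,0,0.05,0,0,0,-1],[0,0,0.05,0,0,0,-1],[0,0,0,0,0,0,-1]]}}

```text
t: 18.05
tool_pos: [0.4292, -0.2946, 0.0305]
orientation: [179.9, -0.1, 20.1]
ft_force: [-2.1, 2.9, 14.8]
width: -0.0004
finger_force: 7.3
```

The arm has stopped moving while the force rises, so the plunger is on its hard stop. Releasing.

Call:
{"api": "play_rows", "payload": {"series": [[0,0,-0.2,0,0,0,-1],[0,0,-0.3,0,0,0,-1],[0,0,-0.5,0,0,0,-1],[0,0,-1.0,0,0,0,-1],[0,0,-2.0,0,0,0,-1],[0,0,-2.0,0,0,0,-1],[0,0,-2.0,0,0,0,-1],[0,0,-1.5,0,0,0,-1],[0,0,0,0,0,0,-1],[0,0,0,0,0,0,-1]]}}

```text
t: 19.05
tool_pos: [0.4283, -0.2938, 0.1234]
orientation: [-179.9, 0.0, 20.1]
ft_force: [-0.2, 0.6, -0.5]
width: 0.0
finger_force: 0.0
```

```bash
python3 - <<'E'
from h import *
arm()
s,px,ok,W,T=look()
b=ok&(px[...,0]-px[...,2]>50)&(np.hypot(W[...,0]-.43,W[...,1]+.295)<.03)&(W[...,2]>.045)
print("brass",b.sum(),((W[b].min(0)+W[b].max(0))/2).round(4),np.percentile(W[b][:,2],80)); print(s["tool_pos"],s["t"])
c=camera("top"); W=world(c); px=c["pixels"].astype(int)
y=(px[...,0]>120)&(px[...,1]>90)&(px[...,2]<60)&(np.hypot(W[...,0]-.67,W[...,1]+.31)<.1)&(W[...,2]<.025); print("plate",((np.percentile(W[y],2,0)+np.percentile(W[y],98,0))/2).round(4))
E
```

```text
red n 93 mean-angle -69.66914716519136 dist 0.07386980380884103
brass 442 [ 0.4259 -0.2943  0.0551] 0.062728301081035
[ 0.42796652 -0.29370248  0.12289356] 19.1
plate [ 0.687  -0.3102  0.0134]
```

```bash
python3 -c "
from workcell import hand_in
print(hand_in())"
```

```text
the job is handed in; nothing more can be done
None
```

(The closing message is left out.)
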